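# Hook the copper heatsink out of the drive bay

## Task

The small copper heatsink has slipped down into one of the narrow bays of the grey drive cage. Take the hooked pick by its orange handle, lower its hook behind the heatsink and drag it out through the bay's open mouth, so that it lies flat on the table a few centimetres clear of the cage, then leave the pick standing on the table, as it stood at first. Never touch the copper heatsink with the gripper itself, and leave the black heatsink in the other bay where it is.

Things in the scene. Friction and masses are not known exactly. Their poses are not given: they have to be found in the camera images.
- cage: Grey drive cage fixed to the table, 120 (x) by 135 (y) by 30 mm high. Origin: centre of underside, z up. Three bays along y, each 36 mm wide, centred at x = -39, 0, +39 mm, walls 3 mm, open on top, floored by the table, mouths at y = +67.5 mm, shut by a back wall (inner face y = -64.5 mm). One holds the copper heatsink, one the black one, one a silver drive, 14 mm high, screwed down.
- copper_sink: Copper finned heatsink, 26 (x) by 34 (y) by 18 mm high, about 85 g, loose on the table inside one of the bays, its centre 45 to 75 mm in from the mouth. Origin: centre of its underside; z up; y points roughly to the mouth, along the bay.
- black_sink: Black heatsink of the same shape, size and axes in another bay, 40 g, loose; to be left alone.
- pick: Hooked pick, 120 g, stands on heel plate and hook. Origin: at table height under the handle's middle; x to the hook, z up. Orange handle x -50 to 50 mm, 20 mm wide (y), z 53 to 75 mm; grip it across y at its middle (balance point within 10 mm). Dark heel plate 30 by 60 mm at x = -43 mm, on a post under the handle's rear. 7 mm rod at z = 62 mm from handle to x = 185 mm, then down to the hook blade.
- pick_hook (a point): Bottom of the pick's hook blade, at x = 185 mm, z = 0 of the pick; same axes as the pick. The blade is 6 mm (x) by 16 mm (y) and 22 mm high.
Not all that is in view belongs to the job. There is more than one size of the cage; the one meant has the size given above.

How it is judged:
On the way:
1. the hook stands low behind the copper heatsink, between it and the back wall, while the heatsink is still in its bay (y of pick_hook in the frame of copper_sink below -0.017 m and z of pick_hook in the frame of copper_sink below 0.014 m and x of pick_hook in the frame of copper_sink between -0.022 and 0.022 m and y of copper_sink in the frame of cage below 0.0675 m), for 0.1 s.
At the end, for the whole second after the job is handed in: Copper heatsink flat (10 degrees) and still on the table, its centre 20 to 160 mm outside the line of the mouths, within 120 mm sideways of the cage's middle; pick standing upright (10 degrees) and still on the table; black heatsink within 15 mm of its start (y of copper_sink in the frame of cage between 0.0875 and 0.2275 m and x of copper_sink in the frame of cage between -0.12 and 0.12 m and height (world z) of copper_sink below 0.006 m and angle between each of copper_sink, pick's own z axis and vertical below 0.17 rad and linear speed of each of copper_sink, pick below 0.02 m/s and height (world z) of pick below 0.01 m and distance of black_sink from where it was at the start of the episode below 0.015 m); the robot touches nothing.
It fails at once if the gripper or arm touches the copper heatsink (contact force between any of the fingers, the arm and copper_sink above 0.5 N).
It fails at once if the black heatsink is shifted by more than 15 mm (distance of black_sink from where it was at the start of the episode above 0.015 m).
It also fails if it takes over 45 s, if anything falls off the work surface, if the arm or the gripper's body presses on something with over 40 N, if the wrist force passes 120 N, or if a joint passes its speed limit or range.

## Robot

A 6-joint arm with a two-finger parallel gripper is mounted at the origin on the work surface. World frame = base frame: x ahead of the robot, y to its left, z up, the work surface at z = 0. Lengths are in m, angles in rad, forces in N, time in s.
With the tool pointing down it reaches from about 0.325 to 1 m from the base axis. Payload 5.1 kg.
Tool frame: the origin (TCP) lies midway between the tips of the shut fingers; the grasp point (between the pads) lies 19 mm behind it (bot.grip_point_offset is the distance from the TCP to the grasp point, in m); z points along the fingers, y is the direction in which the jaws open and shut (so a half turn about z gives the same grasp; the last joint's range is limited). The gripper opens to 85 mm and grips with 20 to 120 N. Pads are 22 mm wide; open, the fingers measure 114 mm over their backs; the gripper's body (76 mm by 85 mm) begins 54 mm behind the grasp point. The pads swing forward as they close: fully open they stand 13 mm farther back than shut.
Start: joints at [-1.216, 0.124, 1.65, -0, 1.367, -0.083], TCP at [0.276, -0.589, 0.202] pointing down, gripper open.
Joint ranges: [-2.61, 2.61], [-1.02, 2.33], [0.03, 2.71], [-1.35, 4.49], [0.32, 2.68], [-2.91, 2.91]. Speed limits (rad/s): [2.57, 2.57, 3.14, 3.14, 3.14, 3.14].

## Interface

Orientations are given as [roll, pitch, yaw] about the fixed x, y, z axes, in that order (R = Rz(yaw) Ry(pitch) Rx(roll)).
In Python, from bench import bot gives the robot as it stands.
- The arm moves only by the tool move_arm, never from a script. Its arguments are lists of equal length, an entry for each row: "translation": the shift along the world's x, y, z each as a share of 40 mm, from -1 to 1, a list of three; "turn": the turn, a rotation vector about the world's x, y, z each as a share of 90 degrees, from -1 to 1, a list of three. A call has 1 to 12 rows; each row shifts and turns the commanded pose from where the row before left it; what a row does not reach is not made up. A row lasts 1/10 s, in which the tool goes at most 50 mm and 8.59 degrees, less where a joint would pass 70% of its speed; a pose out of reach is approached as far as the arm can. A call with a number of a shift or a turn outside -1 to 1 is refused whole. A call with a gripper value outside its range is refused whole. "fingers" is the closure, from -1 (fully open) to 1 (shut), set as the call begins (left out, the last holds). The fingers move at their own pace and stop on an object; the grip force is fixed at half the most. Time passes only in rows, so rows that do not move let the fingers close. It gives the time, the measured TCP pose, the force and the opening at its end, in the units of the state.
- bot.observe(): the state, without advancing time (a new reading comes with each control period).
- bot.camera(name): name is "scene" or "top" or "wrist"; returns a dict with "color" (420x560x3 uint8, blue, green, red), "fx", "fy", "cx", "cy" (pixels), "view" (4x4, takes a point from world to camera coordinates). Camera axes: x right, y up, looking along -z (the intrinsics and any distortion apply to the point x, -y, -z); pixel columns grow to the right and rows downward; lengths in m; the calibration is good to about 2 mm. A picture is of the moment at which its call begins. There is no depth.
- bot.sign_off(): hands the job in, once; it reports no verdict.
The state is a dict: "time": time; "q": joint angles; "joint_vel": joint speeds; "joint_efforts": joint torques, N m; "eef_pos": TCP position; "tool_rot": TCP orientation; "ft_force": force on the tool from outside, world axes, zero at the start; "torque": the same for the moment, N m; "gripper_width": finger opening in m.
Only numpy, scipy, OpenCV 4.12 (cv2) and the standard library are available. Lean on these libraries where they do the work, as an engineer would, in place of code of your own. Each camera call takes 0.05 s, during which the arm holds its last target.

## Working session

There is one attempt and no reset: what is moved stays moved. The work goes in short steps, Python scripts to look and compute and a tool call to move; the robot and the scene stay as the last step left them, time stands still between calls to the robot, and variables do not carry over. Pictures are saved under pics/ and viewed, and the job is handed in when it is done.

Besides the shell and the picture viewer there is one more tool, called by a JSON object that holds its "method" and its "body", one argument or row to a line. move_arm: Moves the arm, as the interface text tells. Its arguments: {"type":"object","properties":{"translation":{"type":"array"},"turn":{"type":"array"},"fingers":{"type":"number"}},"required":["translation","turn"]}

```bash
mkdir -p pics; ls
python3 - <<'E'
from bench import bot
import cv2,pickle
d={}
for n in("scene","top","wrist"):
    c=bot.camera(n); d[n]=c; cv2.imwrite(f"pics/{n}0.png",c["color"]); print(n,c["fx"],c["fy"],c["cx"],c["cy"],[k for k in c]); print(c["view"].round(3))
pickle.dump(d,open("c0.pkl","wb"))
s=bot.observe();print(s)
E
```

```text
pics
scene 445.0792213089344 445.0792213089344 281.70438304602163 207.74114832658657 ['color', 'fx', 'fy', 'cx', 'cy', 'view']
[[-0.365  0.931  0.016  0.121]
 [-0.577 -0.24   0.78   0.253]
 [ 0.731  0.275  0.625 -1.086]
 [ 0.     0.     0.     1.   ]]
top 390.7217238213515 390.7217238213515 281.3430641131896 210.28215038028642 ['color', 'fx', 'fy', 'cx', 'cy', 'view']
[[-0.001 -1.    -0.022  0.074]
 [ 0.995 -0.003  0.097 -0.483]
 [-0.097 -0.022  0.995 -0.659]
 [ 0.     0.     0.     1.   ]]
wrist 344.8905711869543 344.8905711869543 280.2169042096535 204.93014944772747 ['color', 'fx', 'fy', 'cx', 'cy', 'view']
[[ 0.424 -0.906 -0.002 -0.648]
 [ 0.867  0.407 -0.289  0.037]
 [ 0.262  0.12   0.957 -0.379]
 [ 0.     0.     0.     1.   ]]
{'time': 0.15, 'q': array([-1.21560647e+00,  1.24374284e-01,  1.65139656e+00,  2.57474159e-05,
        1.36754080e+00, -8.26148407e-02]), 'joint_vel': array([ 3.46864000e-04, -2.07370258e-03, -6.15908352e-03,  8.95963108e-04,
       -3.39277044e-04,  3.36478847e-05]), 'joint_efforts': array([ 2.79324140e-04, -4.24223399e+01, -3.66015565e+01, -1.24084499e-04,
        4.65974968e-03, -1.88531533e-05]), 'eef_pos': array([ 0.27534891, -0.58819058,  0.20120174]), 'tool_rot': array([-3.13988161e+00, -1.66975055e-04,  4.37799335e-01]), 'ft_force': array([ 0.23780356, -0.10271353, -0.40201504]), 'torque': array([ 0.04424591, -0.02507124, -0.0285038 ]), 'gripper_width': 0.08570833361355895}
```

View pics/scene0.png

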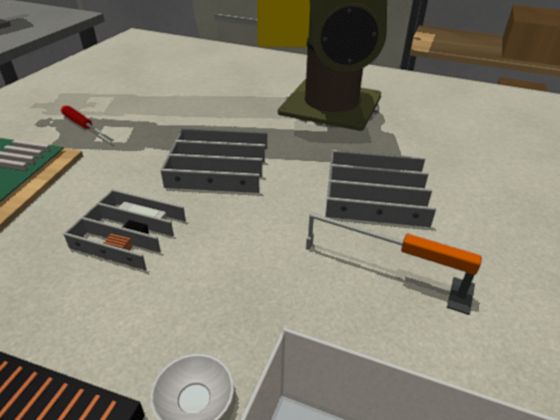

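View pics/top0.png

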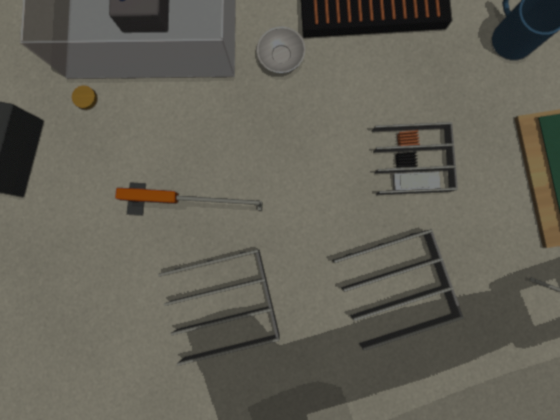

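View pics/wrist0.png

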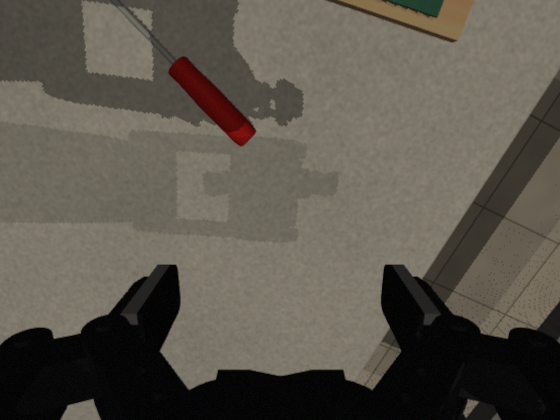

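The copper candidates in the top view are the copper sink at (407,138), the orange disc at (84,97), the copper-coloured fins on the black tray at (375,10) and the orange pick handle at (146,195). The cages are at (413,160) (about 80 px long, with contents), (220,305) and (395,288) (both empty and bigger). I choose the cage at (413,160) with the sink at (407,138). Next I measure and check with a close crop.

```bash
cat > h.py <<'E'
import numpy as np,cv2
def ray(c,uv,z):
    V=c["view"];R=V[:3,:3];t=V[:3,3];o=-R.T@t
    d=R.T@np.array([(uv[0]-c["cx"])/c["fx"],-(uv[1]-c["cy"])/c["fy"],-1.])
    return o+d*(z-o[2])/d[2]
def proj(c,p):
    q=c["view"][:3,:3]@np.array(p)+c["view"][:3,3]
    return np.array([c["cx"]+c["fx"]*q[0]/-q[2],c["cy"]-c["fy"]*q[1]/-q[2]])
def blobs(c,lo,hi,amin=30):
    m=cv2.inRange(cv2.cvtColor(c["color"],cv2.COLOR_BGR2HSV),lo,hi)
    cs,_=cv2.findContours(m,cv2.RETR_EXTERNAL,cv2.CHAIN_APPROX_NONE)
    return [k for k in cs if cv2.contourArea(k)>amin]
E
python3 - <<'E'
from h import *;import pickle
d=pickle.load(open("c0.pkl","rb"))
for n,z in(("top",.075),("scene",.064)):
    c=d[n]
    for k in blobs(c,(3,140,60),(18,255,255)):
        r=cv2.minAreaRect(k);print(n,cv2.contourArea(k),np.round(r[0],1),np.round(r[1],1),r[2],'z.075',ray(c,r[0],z).round(4),'z.018',ray(c,r[0],.018).round(4))
im=d["top"]["color"];a=cv2.resize(im[110:210,355:470],None,fx=5,fy=5,interpolation=cv2.INTER_CUBIC);cv2.imwrite("pics/cropA.png",a)
a=cv2.resize(im[170:230,105:275],None,fx=4.5,fy=4.5,interpolation=cv2.INTER_CUBIC);cv2.imwrite("pics/cropB.png",a)
im=d["scene"]["color"];a=cv2.resize(im[180:280,55:195],None,fx=5,fy=5,interpolation=cv2.INTER_CUBIC);cv2.imwrite("pics/cropC.png",a)
E
```

```text
top 659.0 [146.  195.2] [60.8 12.8] 4.763641834259033 z.075 [0.5043 0.2932 0.075 ] z.018 [0.5122 0.3145 0.018 ]
top 200.5 [407.3 138. ] [13.  18.7] 84.2894058227539 z.075 [ 0.5968 -0.135   0.075 ] z.018 [ 0.613  -0.1525  0.018 ]
top 34.0 [437.5   8. ] [16.  3.] 90.0 z.075 [ 0.8211 -0.193   0.075 ] z.018 [ 0.8577 -0.2156  0.018 ]
top 35.5 [426.4   8. ] [16.3  3.2] 84.2894058227539 z.075 [ 0.8215 -0.1744  0.075 ] z.018 [ 0.8581 -0.1954  0.018 ]
top 40.5 [415.3   8.5] [17.3  3.3] 84.2894058227539 z.075 [ 0.8209 -0.1557  0.075 ] z.018 [ 0.8574 -0.175   0.018 ]
top 42.5 [404.2   8.9] [18.2  3.3] 84.80557250976562 z.075 [ 0.8203 -0.137   0.075 ] z.018 [ 0.8568 -0.1546  0.018 ]
top 44.0 [393.   9.] [18.3  3.2] 85.2363510131836 z.075 [ 0.8205 -0.1183  0.075 ] z.018 [ 0.857  -0.1342  0.018 ]
top 44.5 [381.9   9.5] [19.2  3.2] 85.2363510131836 z.075 [ 0.82   -0.0995  0.075 ] z.018 [ 0.8564 -0.1137  0.018 ]
top 46.5 [370.9  10. ] [20.2  3.2] 85.2363510131836 z.075 [ 0.8194 -0.0809  0.075 ] z.018 [ 0.8557 -0.0934  0.018 ]
top 46.0 [359.7  10. ] [20.2  3.3] 85.91438293457031 z.075 [ 0.8196 -0.062
[... 1177 characters left out ...]
 9.8 378.9] [ 5.  34.1] 41.6335334777832 z.075 [ 0.8565 -0.0865  0.064 ] z.018 [ 0.8424 -0.1234  0.018 ]
scene 36.0 [  2.6 365.3] [ 4.6 12.2] 36.869895935058594 z.075 [ 0.8479 -0.1052  0.064 ] z.018 [ 0.8329 -0.1443  0.018 ]
scene 1412.5 [441.3 253.1] [79.7 20. ] 18.13808250427246 z.075 [0.5066 0.2966 0.064 ] z.018 [0.4538 0.3021 0.018 ]
scene 220.5 [118.5 240.6] [25.5 10.7] 14.03624439239502 z.075 [ 0.6493 -0.1138  0.064 ] z.018 [ 0.6123 -0.1538  0.018 ]
scene 202.5 [522.3  83.7] [46.8  5.6] 8.746162414550781 z.075 [-0.1505  0.4151  0.064 ] z.018 [-0.2761  0.4337  0.018 ]
scene 2707.5 [532.6  34.9] [58.5 54.4] 5.906140327453613 z.075 [-0.5575  0.455   0.064 ] z.018 [-0.7283  0.4781  0.018 ]
```

View pics/cropA.png

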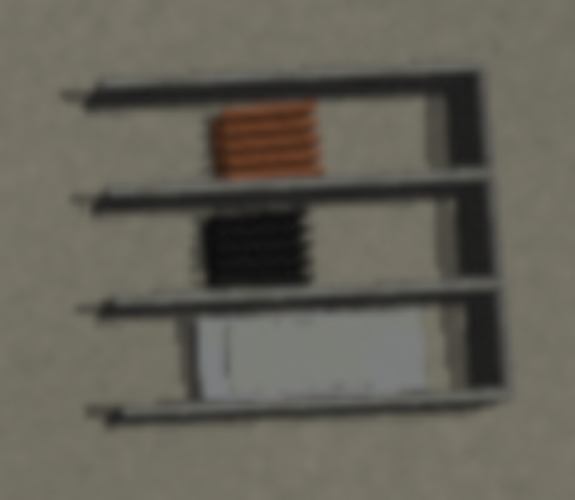

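View pics/cropB.png

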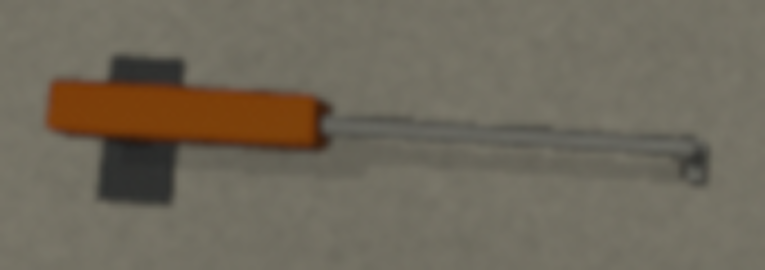

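View pics/cropC.png

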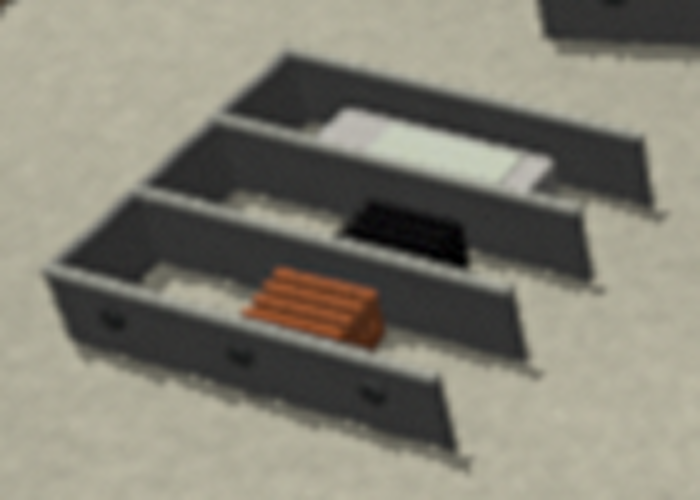

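Run:
```python
from h import *;import pickle
d=pickle.load(open("c0.pkl","rb"));c=d["top"]
A=lambda x,y:((x+.5)/5-.5+355,(y+.5)/5-.5+110)
B=lambda x,y:((x+.5)/4.5-.5+105,(y+.5)/4.5-.5+170)
for n,p,z in [("w1L",(97,82),.03),("w1R",(478,71),.03),("w2L",(103,193),.03),("w2R",(490,175),.03),("w3L",(110,303),.03),("w3R",(496,285),.03),("w4L",(118,411),.03),("w4R",(506,392),.03),("cu",(270,140),.018),("cuTL",(222,117),.018),("cuTR",(316,99),.018),("cuBR",(322,176),.018),("cuBL",(220,180),.018)]:
    print(n,ray(c,A(*p),z).round(4))
for n,p,z in [("hBL",(52,82),.075),("hBL2",(47,131),.075),("hF",(322,97),.075),("hF2",(318,147),.075),("rod0",(335,124),.0655),("rod1",(695,142),.0655),("hookbase",(695,178),0.0)]:
    print(n,ray(c,B(*p),z).round(4))
C=lambda x,y:((x+.5)/5-.5+55,(y+.5)/5-.5+180)
s=d["scene"]
for n,p,z in [("w1L",(438,378),.03),("w1R",(48,270),.03),("w2L",(514,291),.03),("w4L",(643,138),.03),("w4R",(288,55),.03),("cu front right top",(382,293),.018),("cu back right top",(283,268),.018)]:
    print("S",n,ray(s,C(*p),z).round(4))
```

```text
w1L [ 0.6318 -0.0912  0.03  ]
w1R [ 0.6346 -0.2244  0.03  ]
w2L [ 0.5918 -0.0923  0.03  ]
w2R [ 0.5973 -0.227   0.03  ]
w3L [ 0.5527 -0.0938  0.03  ]
w3R [ 0.5582 -0.2274  0.03  ]
w4L [ 0.5146 -0.0956  0.03  ]
w4R [ 0.5207 -0.2291  0.03  ]
cu [ 0.6138 -0.1548  0.018 ]
cuTL [ 0.6223 -0.138   0.018 ]
cuTR [ 0.6287 -0.1716  0.018 ]
cuBR [ 0.6005 -0.1728  0.018 ]
cuBL [ 0.5993 -0.1366  0.018 ]
hBL [0.5167 0.343  0.075 ]
hBL2 [0.4987 0.3441 0.075 ]
hF [0.5107 0.2436 0.075 ]
hF2 [0.4924 0.2446 0.075 ]
rod0 [0.502  0.2413 0.0655]
rod1 [0.4948 0.1084 0.0655]
hookbase [0.4881 0.1135 0.    ]
S w1L [ 0.6342 -0.0936  0.03  ]
S w1R [ 0.6399 -0.2269  0.03  ]
S w2L [ 0.5952 -0.0944  0.03  ]
S w4L [ 0.5179 -0.0973  0.03  ]
S w4R [ 0.5248 -0.2301  0.03  ]
S cu front right top [ 0.6007 -0.1397  0.018 ]
S cu back right top [ 0.6028 -0.1744  0.018 ]
```

The crops show the copper sink in the bay at cage x=+39, with its mouth towards +y, and the black sink in the middle bay. The silver drive is in the third, and the pick's hook faces the cage. I now move above the handle.

{"method": "move_arm", "body": {
  "translation": [
    [0.25,0.96,0],
    [0.25,0.96,0],
    [0.25,0.96,0],
    [0.25,0.96,0],
    [0.25,0.96,0],
    [0.25,0.96,0],
    [0.25,0.96,0],
    [0.25,0.96,0],
    [0.25,0.96,0],
    [0.25,0.96,0],
    [0.25,0.96,0],
    [0.25,0.96,0]
  ],
  "turn": [
    [0,0,0.057],
    [0,0,0.057],
    [0,0,0.057],
    [0,0,0.057],
    [0,0,0.057],
    [0,0,0.057],
    [0,0,0.057],
    [0,0,0.057],
    [0,0,0.057],
    [0,0,0.057],
    [0,0,0.057],
    [0,0,0.057]
  ],
  "fingers": -1
}}

```text
time: 1.35
eef_pos: [0.3954, -0.1263, 0.2021]
tool_rot: [3.141, 0.0, 1.516]
ft_force: [0.5, -0.2, -0.6]
gripper_width: 0.0856
```

{"method": "move_arm", "body": {
  "translation": [
    [0.25,0.96,0],
    [0.25,0.96,0],
    [0.25,0.96,0],
    [0.25,0.96,0],
    [0.25,0.96,0],
    [0.25,0.96,0],
    [0.25,0.96,0],
    [0.25,0.96,0],
    [0.25,0.96,0],
    [0.25,0.96,0],
    [0.25,0.96,0],
    [0,0,0]
  ],
  "turn": [
    [0,0,0],
    [0,0,0],
    [0,0,0],
    [0,0,0],
    [0,0,0],
    [0,0,0],
    [0,0,0],
    [0,0,0],
    [0,0,0],
    [0,0,0],
    [0,0,0],
    [0,0,0]
  ]
}}

```text
time: 2.55
eef_pos: [0.5056, 0.298, 0.2014]
tool_rot: [-3.141, -0.001, 1.516]
ft_force: [-0.1, 0.3, 1.0]
gripper_width: 0.0854
```

Run:
```python
from bench import bot
import cv2,pickle
from h import *
c=bot.camera("wrist");cv2.imwrite("pics/w1.png",c["color"]);pickle.dump(c,open("w1.pkl","wb"))
s=bot.observe();print(s["time"],s["eef_pos"],s["tool_rot"],s["q"].round(3))
for k in blobs(c,(3,140,60),(18,255,255),200):
    r=cv2.minAreaRect(k);print(cv2.contourArea(k),r,ray(c,r[0],.075))
    b=cv2.boxPoints(r);print([ray(c,p,.075)[:2].round(4) for p in b])
```

```text
2.6 [0.50524029 0.29609858 0.20134168] [-3.14019030e+00  8.27666653e-04  1.51508568e+00] [ 0.438 -0.016  1.797 -0.     1.362  0.494]
2171.5 ((283.0, 187.0), (108.0, 22.0), 90.0) [0.50768842 0.29898081 0.075     ]
[array([0.5009, 0.3464]), array([0.5194, 0.3454]), array([0.5152, 0.2469]), array([0.4948, 0.248 ])]
```

View pics/w1.png

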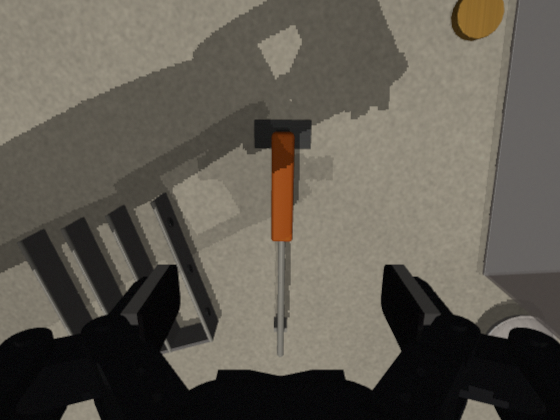

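The wrist view shows the handle centred at pixel (283,187), aligned with the jaws. I now go down and close.

{"method": "move_arm", "body": {
  "translation": [
    [0,0,-0.75],
    [0,0,-0.75],
    [0,0,-0.75],
    [0,0,-0.75],
    [0,0,-0.5],
    [0,0,-0.4],
    [0,0,0]
  ],
  "turn": [
    [0,0,0],
    [0,0,0],
    [0,0,0],
    [0,0,0],
    [0,0,0],
    [0,0,0],
    [0,0,0]
  ]
}}

```text
time: 3.3
eef_pos: [0.5036, 0.2928, 0.0435]
tool_rot: [-3.137, 0.003, 1.511]
ft_force: [0.3, -0.5, -0.4]
gripper_width: 0.0854
```

{"method": "move_arm", "body": {
  "translation": [
    [0,0,0],
    [0,0,0],
    [0,0,0],
    [0,0,0],
    [0,0,0],
    [0,0,0],
    [0,0,0],
    [0,0,0]
  ],
  "turn": [
    [0,0,0],
    [0,0,0],
    [0,0,0],
    [0,0,0],
    [0,0,0],
    [0,0,0],
    [0,0,0],
    [0,0,0]
  ],
  "fingers": 1
}}

```text
time: 4.1
eef_pos: [0.5055, 0.2945, 0.0462]
tool_rot: [-3.141, 0.0, 1.512]
ft_force: [-0.1, -0.5, -0.1]
gripper_width: -0.0002
```

The width reads about 0, so the handle may have been missed. I'll look.

Run:
```python
from bench import bot
import cv2
for n in("scene","wrist"):
    c=bot.camera(n);cv2.imwrite(f"pics/{n}2.png",c["color"])
s=bot.observe();print(s["time"],s["eef_pos"],s["gripper_width"])
```

```text
4.2 [0.50550336 0.29448401 0.04617057] -0.0003902503535725662
```

View pics/scene2.png

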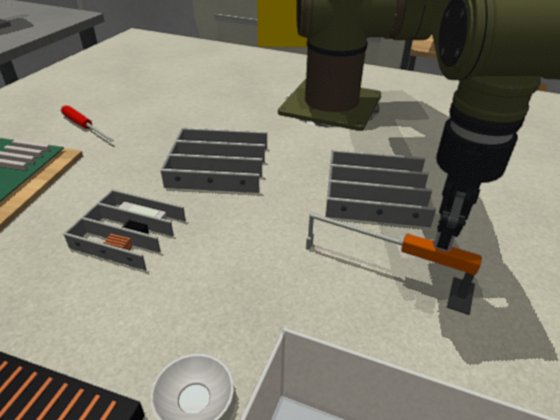

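View pics/wrist2.png

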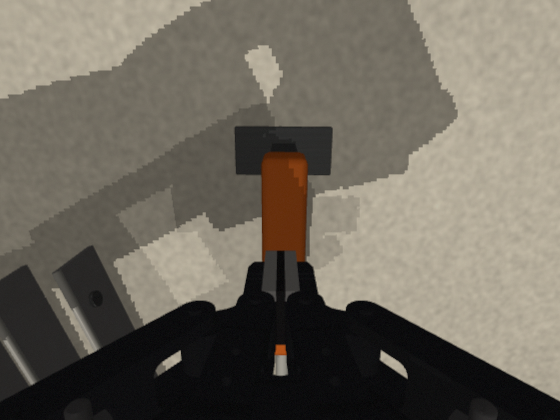

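Run:
```python
import cv2
from h import *
import pickle
a=cv2.imread("pics/scene2.png")[160:320,380:500];cv2.imwrite("pics/s2c.png",cv2.resize(a,None,fx=5,fy=3.75*1.0 if 0 else 3.75,interpolation=cv2.INTER_CUBIC))
a=cv2.imread("pics/wrist2.png")[220:400,210:350];cv2.imwrite("pics/w2c.png",cv2.resize(a,None,fx=3.3,fy=3.3,interpolation=cv2.INTER_CUBIC))
c=pickle.load(open("c0.pkl","rb"))["scene"]
for z in(.046,.065,.075,.09): print(z,proj(c,(.5055,.2945,z)).round(1))
```

```text
0.046 [436.6 261.6]
0.065 [439.9 251.6]
0.075 [441.7 246.2]
0.09 [444.5 237.8]
```

View pics/s2c.png

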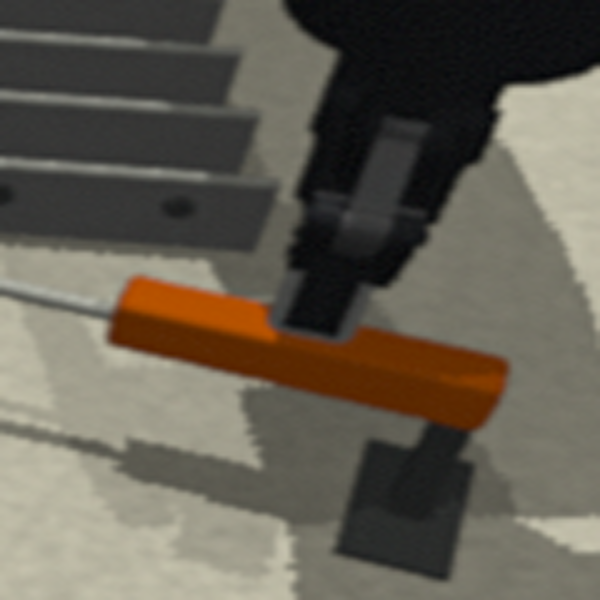

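View pics/w2c.png

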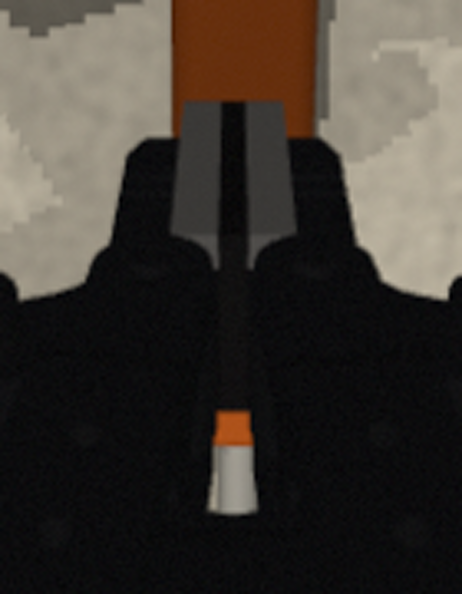

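Run:
```python
from bench import bot
import cv2,pickle
from h import *
c=bot.camera("top");cv2.imwrite("pics/t2.png",c["color"])
w=bot.camera("wrist");s=bot.observe();o=-w["view"][:3,:3].T@w["view"][:3,3]
w0=pickle.load(open("w1.pkl","rb"));o0=-w0["view"][:3,:3].T@w0["view"][:3,3]
print(s["eef_pos"],s["q"],s["ft_force"],o,o0)
for n in("c0.pkl",):
  q=pickle.load(open(n,"rb"))["wrist"];print(-q["view"][:3,:3].T@q["view"][:3,3])
# handle seen by wrist & scene now
sc=bot.camera("scene")
for nm,c in(("w",w),("s",sc)):
  for k in blobs(c,(3,140,40),(18,255,255),200):
    r=cv2.minAreaRect(k);print(nm,cv2.contourArea(k),r)
print([ (z,proj(w,(.5055,.2945,z)).round(0)) for z in (.046,.065,.08)])
```

```text
[0.50550028 0.29450371 0.04616033] [4.35778087e-01 1.29792249e-01 1.92159370e+00 8.79506507e-07
 1.09030315e+00 4.94324694e-01] [ 0.69154992  0.43039132 -0.22909537] [0.50963885 0.36825246 0.21688641] [0.50959756 0.371662   0.37217266]
[ 0.34186071 -0.55692547  0.37181   ]
w 4354.5 ((284.0, 206.0), (110.0, 46.0), 90.0)
s 206.5 ((52.089141845703125, 401.8432312011719), (5.662601947784424, 46.83125305175781), 37.746803283691406)
s 241.0 ((33.877403259277344, 398.71026611328125), (5.514737606048584, 55.29541778564453), 38.990989685058594)
s 253.0 ((17.064598083496094, 394.1298828125), (5.524059772491455, 58.47883987426758), 40.36453628540039)
s 1338.5 ((441.4000244140625, 253.30001831054688), (80.005615234375, 20.55480194091797), 18.43494987487793)
s 220.0 ((118.47059631347656, 240.61767578125), (25.46624183654785, 10.6715669631958), 14.03624439239502)
[(0.046, array([281., 245.])), (0.065, array([281., 261.])), (0.08, array([281., 276.]))]
```

View pics/t2.png

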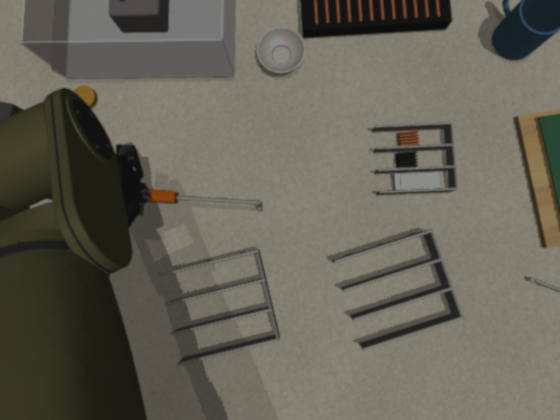

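Run:
```python
from bench import bot
import cv2,pickle
from h import *
w=bot.camera("wrist")
w0=pickle.load(open("w1.pkl","rb"))
th=-1.625;o=np.array([.5055,.2955]);X=np.array([np.cos(th),np.sin(th)]);Y=np.array([-X[1],X[0]])
P=lambda x,y,z:np.r_[o+x*X+y*Y,z]
for c in(w0,w):
  for n,p in(("heel back",(-58,30,2)),("heel back",(-58,-30,2)),("heel fr",(-28,30,2)),("heel fr",(-28,-30,2)),("handle back top",(-50,10,75)),("",(-50,-10,75)),("front",(50,10,75)),("",(50,-10,75)),("rod end",(185,0,65))):
    print(n,proj(c,P(*(np.array(p)/1000))).round(0))
  print()
```

```text
heel back [309. 120.]
heel back [252. 120.]
heel fr [309. 149.]
heel fr [253. 149.]
handle back top [293. 134.]
 [269. 134.]
front [291. 243.]
 [270. 243.]
rod end [281. 356.]

heel back [329. 126.]
heel back [231. 127.]
heel fr [328. 175.]
heel fr [233. 175.]
handle back top [304. 159.]
 [256. 159.]
front [301. 359.]
 [261. 360.]
rod end [282. 524.]
```

The pick is undisturbed: the heel and handle project where predicted. Both views show the shut fingertips just on top of the handle at z≈0.076, so the real tips sit about 30 mm behind the reported TCP. I open, go 30 mm lower and close again.

{"method": "move_arm", "body": {
  "translation": [
    [0,0,0.25],
    [0,0,0],
    [0,0,0],
    [0,0,0],
    [0,0,0],
    [0,0,0],
    [0,0,0],
    [0,0,0]
  ],
  "turn": [
    [0,0,0],
    [0,0,0],
    [0,0,0],
    [0,0,0],
    [0,0,0],
    [0,0,0],
    [0,0,0],
    [0,0,0]
  ],
  "fingers": -1
}}

```text
time: 5.2
eef_pos: [0.5055, 0.2945, 0.0561]
tool_rot: [-3.141, 0.0, 1.512]
ft_force: [0.3, -0.0, -1.2]
gripper_width: 0.0854
```

{"method": "move_arm", "body": {
  "translation": [
    [0,0,-0.25],
    [0,0,-0.25],
    [0,0,-0.25],
    [0,0,-0.25],
    [0,0,0]
  ],
  "turn": [
    [0,0,0],
    [0,0,0],
    [0,0,0],
    [0,0,0],
    [0,0,0]
  ]
}}

```text
time: 5.7
eef_pos: [0.5038, 0.2937, 0.0135]
tool_rot: [-3.138, 0.002, 1.512]
ft_force: [-0.1, 0.0, -1.0]
gripper_width: 0.0853
```

Run:
```python
from bench import bot
import cv2
for n in("scene","wrist"):
    c=bot.camera(n);a=c["color"]
    if n=="scene":a=cv2.resize(a[160:320,380:500],None,fx=3.75,fy=3.75,interpolation=cv2.INTER_CUBIC)
    cv2.imwrite(f"pics/{n}3.png",a)
s=bot.observe();print(s["time"],s["eef_pos"],s["gripper_width"],s["ft_force"],bot.grip_point_offset)
```

```text
5.8 [0.50518937 0.2943298  0.01554276] 0.08502865363410156 [-0.85161524  0.18019157 -0.74782645] 0.0187
```

View pics/scene3.png

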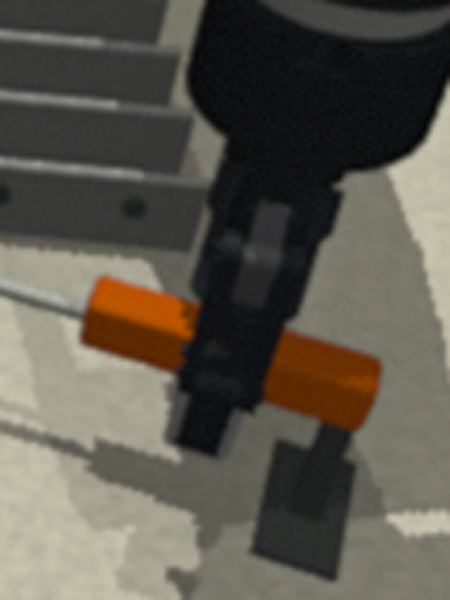

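View pics/wrist3.png

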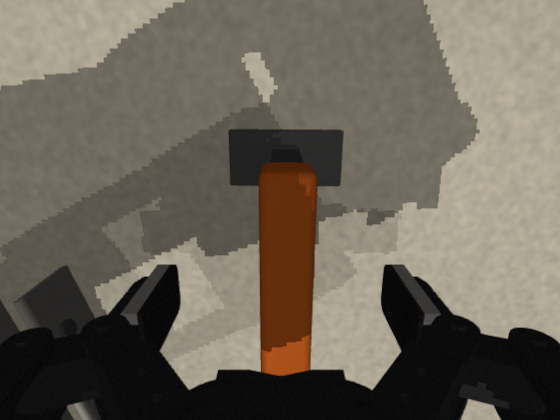

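The fingers straddle the handle (near tip at scene pixel ~(433,279)), so I close.

{"method": "move_arm", "body": {
  "translation": [
    [0,0,0],
    [0,0,0],
    [0,0,0],
    [0,0,0],
    [0,0,0],
    [0,0,0],
    [0,0,0],
    [0,0,0]
  ],
  "turn": [
    [0,0,0],
    [0,0,0],
    [0,0,0],
    [0,0,0],
    [0,0,0],
    [0,0,0],
    [0,0,0],
    [0,0,0]
  ],
  "fingers": 1
}}

```text
time: 6.6
eef_pos: [0.5058, 0.2946, 0.0165]
tool_rot: [3.141, -0.0, 1.512]
ft_force: [0.1, -0.2, 2.4]
gripper_width: 0.0191
```

Run:
```python
from bench import bot
import cv2
c=bot.camera("scene");a=c["color"];a=cv2.resize(a[160:320,300:500],None,fx=3.75,fy=3.75,interpolation=cv2.INTER_CUBIC)
cv2.imwrite(f"pics/scene4.png",a)
s=bot.observe();print(s["time"],s["eef_pos"],s["gripper_width"],s["ft_force"])
```

```text
6.65 [0.50579602 0.29457264 0.01654383] 0.019270796568914377 [0.36238506 0.07131334 2.38655995]
```

View pics/scene4.png

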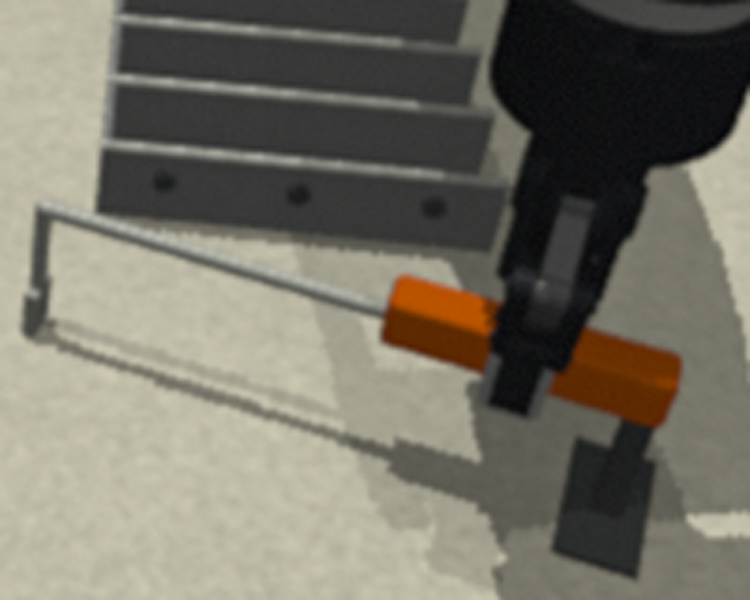

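The handle is gripped (width 19 mm). I lift, turn by +5.5° and carry it over.

{"method": "move_arm", "body": {
  "translation": [
    [0,0,0.5],
    [0,0,0.5],
    [0,0,0.5],
    [0,0,0],
    [0.25,-0.75,0],
    [0.25,-0.75,0],
    [0.25,-0.75,0],
    [0.25,-0.75,0],
    [0.25,-0.75,0]
  ],
  "turn": [
    [0,0,0],
    [0,0,0],
    [0,0,0],
    [0,0,0.03],
    [0,0,0.031],
    [0,0,0],
    [0,0,0],
    [0,0,0],
    [0,0,0]
  ]
}}

```text
time: 7.55
eef_pos: [0.5551, 0.1433, 0.0754]
tool_rot: [-3.14, -0.0, 1.608]
ft_force: [0.9, -0.4, -1.0]
gripper_width: 0.0189
```

{"method": "move_arm", "body": {
  "translation": [
    [0.25,-0.75,0],
    [0.25,-0.75,0],
    [0.25,-0.75,0],
    [0.25,-0.75,0],
    [0.25,-0.75,0],
    [0.1,-0.25,0],
    [0,0,0],
    [0,0,0]
  ],
  "turn": [
    [0,0,0],
    [0,0,0],
    [0,0,0],
    [0,0,0],
    [0,0,0],
    [0,0,0],
    [0,0,0],
    [0,0,0]
  ]
}}

```text
time: 8.35
eef_pos: [0.6089, -0.0148, 0.0756]
tool_rot: [-3.14, -0.001, 1.608]
ft_force: [-0.6, 0.2, -2.0]
gripper_width: 0.0191
```

```bash
cat > look.py <<'E'
from bench import bot
import cv2,sys,pickle
n=sys.argv[1]
t=bot.camera("top");s=bot.camera("scene");pickle.dump((t,s),open(f"v{n}.pkl","wb"))
cv2.imwrite(f"pics/T{n}.png",cv2.resize(t["color"][90:230,240:470],None,fx=3.4,fy=3.4,interpolation=cv2.INTER_CUBIC))
cv2.imwrite(f"pics/S{n}.png",cv2.resize(s["color"][150:290,50:280],None,fx=3.4,fy=3.4,interpolation=cv2.INTER_CUBIC))
o=bot.observe();print(o["time"],o["eef_pos"],o["tool_rot"],o["gripper_width"],o["ft_force"])
E
python3 look.py 5
```

```text
8.45 [ 0.60891155 -0.01420951  0.07582918] [-3.14068036e+00 -5.49582744e-04  1.60926851e+00] 0.01936967888030388 [ 0.31121632  0.13832962 -1.5545028 ]
```

View pics/T5.png

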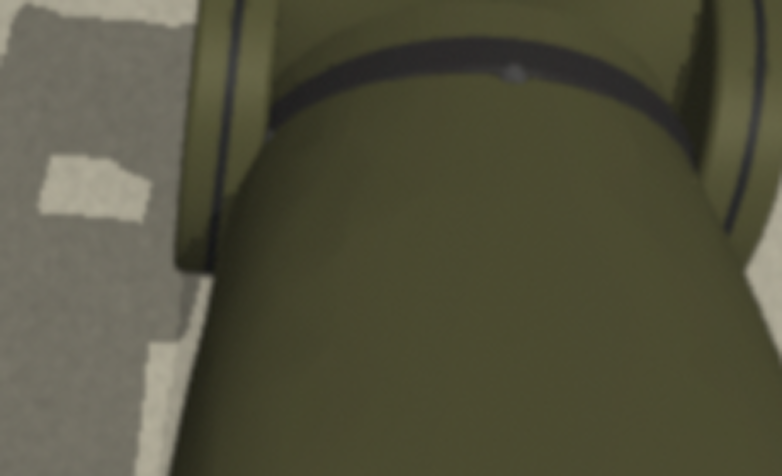

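View pics/S5.png

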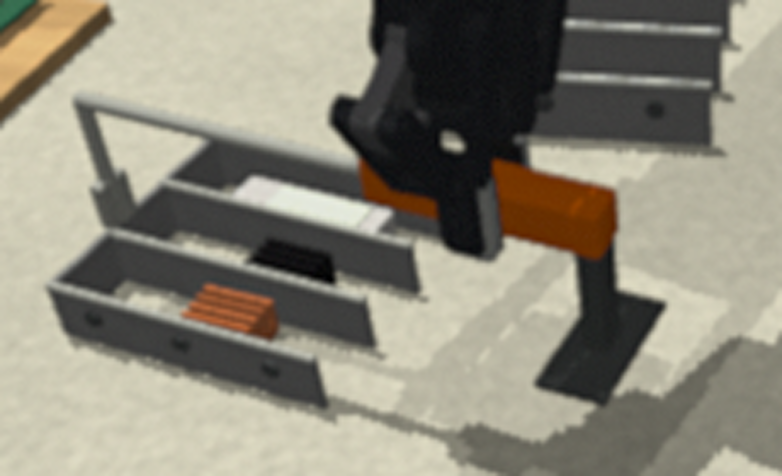

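Run:
```python
from h import *;import pickle
t,c=pickle.load(open("v5.pkl","rb"))
C=lambda x,y:((x+.5)/3.4-.5+50,(y+.5)/3.4-.5+150)
for n,p in(("blade bottom",(117,226)),):
  for z in(.055,.059,.063):print(n,z,ray(c,C(*p),z).round(4))
for z in(.121,.125,.117):print("rod end top",z,ray(c,C(80,98),z+.0035).round(4))
# project expected points
th=-1.528
for hx in(.6165,):
  for yy in(-.199,):
    print("exp bottom",((proj(c,(hx,yy,.059))+.5-[50,150])*3.4-.5).round(0), "rod",((proj(c,(hx,yy,.1245))+.5-[50,150])*3.4-.5).round(0))
# handle rear end bottom/top corner
print("handle rear corners",[ray(c,C(*p),.134).round(4) for p in((615,190),(578,215))])
print("heel at z.059",[ray(c,C(*p),.063).round(4) for p in((665,303),(604,400),(537,383),(600,292))])
```

```text
blade bottom 0.055 [ 0.6177 -0.2012  0.055 ]
blade bottom 0.059 [ 0.6212 -0.197   0.059 ]
blade bottom 0.063 [ 0.6246 -0.1927  0.063 ]
rod end top 0.121 [ 0.6188 -0.1963  0.1245]
rod end top 0.125 [ 0.6229 -0.1913  0.1285]
rod end top 0.117 [ 0.6147 -0.2013  0.1205]
exp bottom [121. 218.] rod [79. 93.]
handle rear corners [array([0.6003, 0.0348, 0.134 ]), array([0.6183, 0.0291, 0.134 ])]
heel at z.059 [array([0.5797, 0.0426, 0.063 ]), array([0.6371, 0.0442, 0.063 ]), array([0.6388, 0.0167, 0.063 ]), array([0.5838, 0.0154, 0.063 ])]
```

Run:
```python
import cv2,pickle
t,c=pickle.load(open("v5.pkl","rb"))
cv2.imwrite("pics/S5z.png",cv2.resize(c["color"][165:265,55:165],None,fx=6,fy=6,interpolation=cv2.INTER_CUBIC))
```

```text
(no output)
```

View pics/S5z.png

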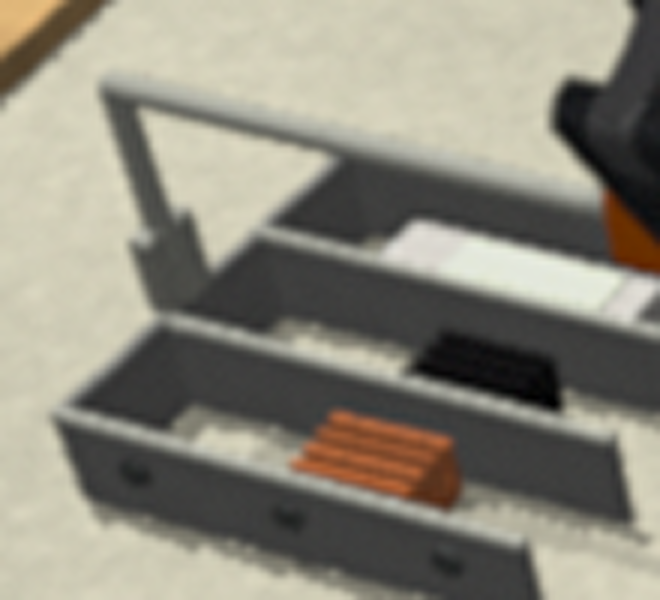

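The scene view shows the hook bottom at pixel (86,215), within about 2 px of the prediction. It is over the copper bay between the sink and the back wall, so I lower it in two stages.

{"method": "move_arm", "body": {
  "translation": [
    [0,0,-0.25],
    [0,0,-0.25],
    [0,0,-0.25],
    [0,0,-0.25],
    [0,0,0]
  ],
  "turn": [
    [0,0,0],
    [0,0,0],
    [0,0,0],
    [0,0,0],
    [0,0,0]
  ]
}}

```text
time: 8.95
eef_pos: [0.6076, -0.0152, 0.0334]
tool_rot: [-3.137, -0.001, 1.608]
ft_force: [-0.9, -0.3, -1.3]
gripper_width: 0.0194
```

```bash
python3 look.py 6
python3 - <<'E'
import cv2,pickle
t,c=pickle.load(open("v6.pkl","rb"))
cv2.imwrite("pics/S6z.png",cv2.resize(c["color"][165:265,55:165],None,fx=6,fy=6,interpolation=cv2.INTER_CUBIC))
E
```

```text
9.05 [ 0.60918981 -0.01547777  0.03553698] [-3.14049471e+00 -1.83801124e-04  1.60797466e+00] 0.019078332641842055 [ 0.38201398  0.31388112 -1.42759148]
```

View pics/S6z.png

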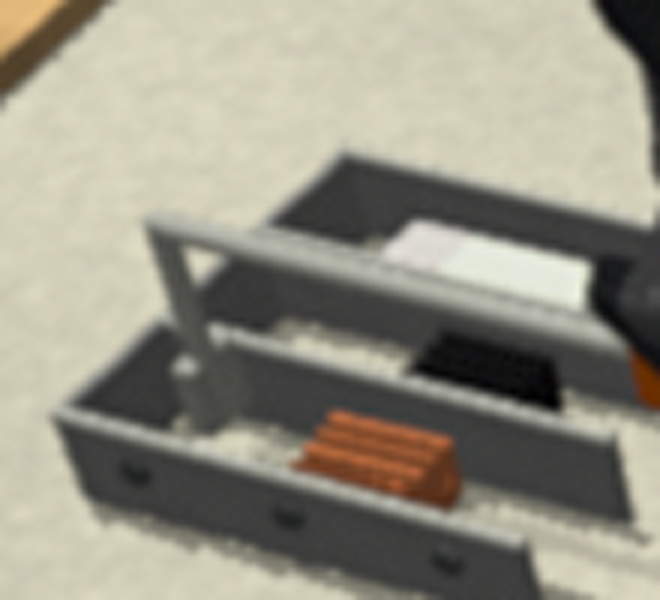

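The hook is inside the copper bay, behind the sink and clear of both walls. I lower the last 17 mm, then begin the drag slowly along the bay at about 2.3° to +y.

{"method": "move_arm", "body": {
  "translation": [
    [0,0,-0.2],
    [0,0,-0.22],
    [0,0,0],
    [0,0,0],
    [0,0,0]
  ],
  "turn": [
    [0,0,0],
    [0,0,0],
    [0,0,0],
    [0,0,0],
    [0,0,0]
  ]
}}

```text
time: 9.55
eef_pos: [0.6097, -0.0155, 0.0196]
tool_rot: [3.141, 0.0, 1.608]
ft_force: [-0.4, 0.7, -1.5]
gripper_width: 0.0195
```

{"method": "move_arm", "body": {
  "translation": [
    [-0.01,0.2,0],
    [-0.01,0.2,0],
    [-0.01,0.2,0],
    [-0.01,0.2,0],
    [-0.01,0.2,0],
    [0,0,0]
  ],
  "turn": [
    [0,0,0],
    [0,0,0],
    [0,0,0],
    [0,0,0],
    [0,0,0],
    [0,0,0]
  ]
}}

```text
time: 10.15
eef_pos: [0.6074, 0.0258, 0.0194]
tool_rot: [-3.142, -0.0, 1.609]
ft_force: [-0.6, 0.2, -1.3]
gripper_width: 0.0189
```

```bash
python3 look.py 7
python3 - <<'E'
import cv2,pickle
t,c=pickle.load(open("v7.pkl","rb"))
cv2.imwrite("pics/S7z.png",cv2.resize(c["color"][165:265,55:165],None,fx=6,fy=6,interpolation=cv2.INTER_CUBIC))
E
```

```text
10.25 [0.60753127 0.02485286 0.01944528] [3.14157022e+00 1.10348548e-04 1.60873370e+00] 0.019053339129533914 [-0.13464237 -0.55948337 -1.24040531]
```

View pics/S7z.png

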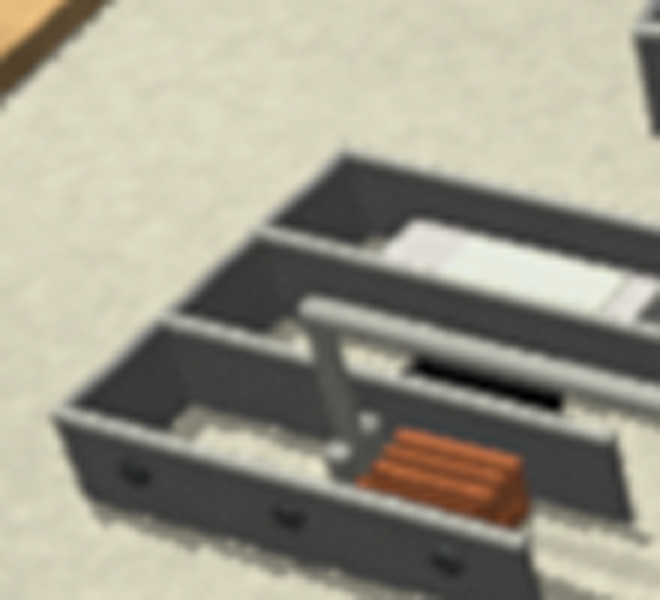

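The hook is engaged and the sink is sliding, with the black sink unmoved. I continue.

{"method": "move_arm", "body": {
  "translation": [
    [-0.01,0.2,0],
    [-0.01,0.2,0],
    [-0.01,0.2,0],
    [-0.01,0.2,0],
    [-0.01,0.2,0],
    [-0.01,0.2,0],
    [-0.01,0.2,0],
    [-0.01,0.2,0],
    [-0.01,0.2,0],
    [-0.01,0.2,0],
    [-0.01,0.2,0],
    [-0.01,0.2,0]
  ],
  "turn": [
    [0,0,0],
    [0,0,0],
    [0,0,0],
    [0,0,0],
    [0,0,0],
    [0,0,0],
    [0,0,0],
    [0,0,0],
    [0,0,0],
    [0,0,0],
    [0,0,0],
    [0,0,0]
  ]
}}

```text
time: 11.45
eef_pos: [0.6027, 0.1212, 0.0194]
tool_rot: [-3.142, -0.0, 1.608]
ft_force: [-0.5, -0.1, -1.3]
gripper_width: 0.019
```

```bash
python3 look.py 8
```

```text
11.55 [0.60262989 0.12160794 0.01941274] [-3.14158928e+00 -3.40375279e-04  1.60909812e+00] 0.01900618408159252 [ 0.25074687  0.60881721 -1.39840788]
```

View pics/S8.png

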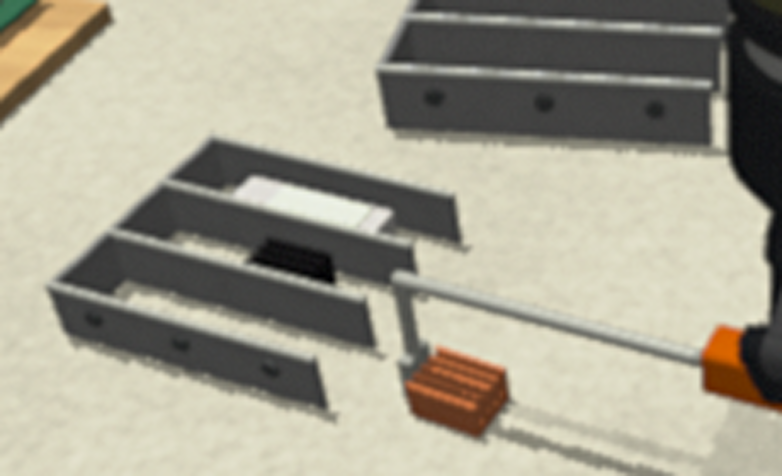

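View pics/T8.png

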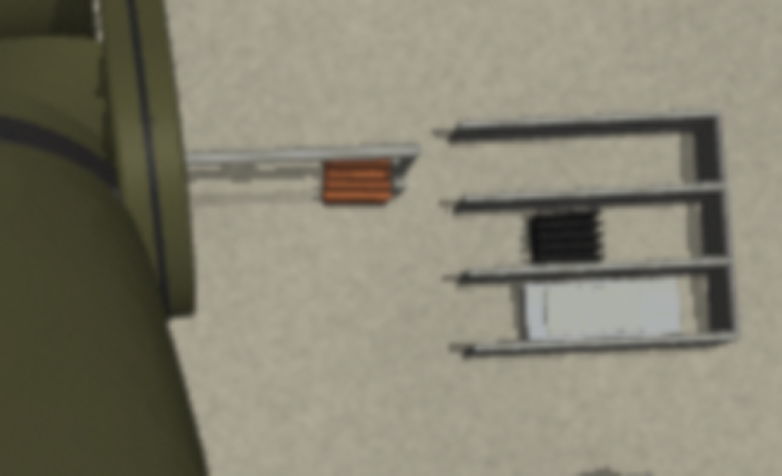

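The sink lies flat about 5 cm clear of the mouth. I back the hook off, lift, carry the pick back near its start and set it down.

{"method": "move_arm", "body": {
  "translation": [
    [0,-0.15,0],
    [0,-0.1,0],
    [0,0,0.4],
    [0,0,0.5],
    [0,0,0.5],
    [0,0,0.3],
    [-0.25,0.5,0],
    [-0.25,0.5,0],
    [-0.25,0.5,0],
    [-0.25,0.5,0],
    [-0.25,0.5,0],
    [-0.25,0.5,0]
  ],
  "turn": [
    [0,0,0],
    [0,0,0],
    [0,0,0],
    [0,0,0],
    [0,0,0],
    [0,0,0],
    [0,0,0],
    [0,0,0],
    [0,0,0],
    [0,0,0],
    [0,0,0],
    [0,0,0]
  ]
}}

```text
time: 12.75
eef_pos: [0.5424, 0.2311, 0.0881]
tool_rot: [3.141, -0.0, 1.608]
ft_force: [-0.2, 1.3, -1.2]
gripper_width: 0.0188
```

{"method": "move_arm", "body": {
  "translation": [
    [-0.25,0.5,0],
    [-0.25,0.5,0],
    [-0.25,0.5,0],
    [0,0.3,0],
    [0,0,-0.4],
    [0,0,-0.4],
    [0,0,-0.4],
    [0,0,-0.25],
    [0,0,-0.15],
    [0,0,0],
    [0,0,0]
  ],
  "turn": [
    [0,0,0],
    [0,0,0],
    [0,0,0],
    [0,0,0],
    [0,0,0],
    [0,0,0],
    [0,0,0],
    [0,0,0],
    [0,0,0],
    [0,0,0],
    [0,0,0]
  ]
}}

```text
time: 13.85
eef_pos: [0.5131, 0.3025, 0.0237]
tool_rot: [3.141, -0.0, 1.608]
ft_force: [-0.0, -0.2, -1.3]
gripper_width: 0.0193
```

```bash
python3 look.py 9
python3 - <<'E'
import cv2,pickle
t,c=pickle.load(open("v9.pkl","rb"))
cv2.imwrite("pics/S9f.png",c["color"])
E
```

```text
13.95 [0.51351013 0.30277946 0.02437728] [ 3.13999573e+00 -6.82086397e-04  1.60793119e+00] 0.019134222375211975 [ 0.64721521  0.30969433 -1.18610426]
```

View pics/S9f.png

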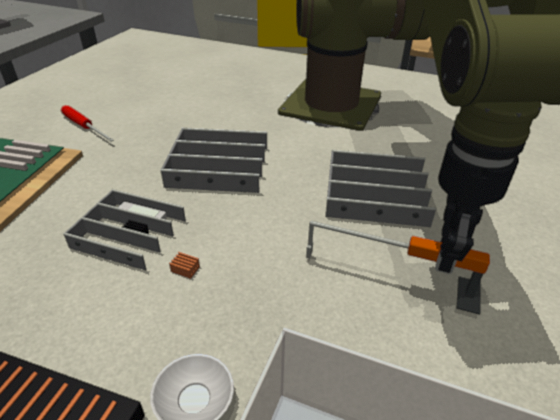

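{"method": "move_arm", "body": {
  "translation": [
    [0,0,-0.1],
    [0,0,-0.07],
    [0,0,0],
    [0,0,0]
  ],
  "turn": [
    [0,0,0],
    [0,0,0],
    [0,0,0],
    [0,0,0]
  ]
}}

```text
time: 14.35
eef_pos: [0.5127, 0.3025, 0.0166]
tool_rot: [-3.141, 0.0, 1.608]
ft_force: [0.4, -0.4, -0.9]
gripper_width: 0.0192
```

{"method": "move_arm", "body": {
  "translation": [
    [0,0,-0.03],
    [0,0,0],
    [0,0,0]
  ],
  "turn": [
    [0,0,0],
    [0,0,0],
    [0,0,0]
  ]
}}

```text
time: 14.65
eef_pos: [0.5129, 0.3025, 0.0165]
tool_rot: [-3.141, 0.0, 1.608]
ft_force: [-1.6, -1.1, 5.4]
gripper_width: 0.0188
```

The pick is in contact with the table (+5 N). I release and rise.

{"method": "move_arm", "body": {
  "translation": [
    [0,0,0],
    [0,0,0],
    [0,0,0],
    [0,0,0],
    [0,0,0],
    [0,0,0],
    [0,0,0],
    [0,0,0]
  ],
  "turn": [
    [0,0,0],
    [0,0,0],
    [0,0,0],
    [0,0,0],
    [0,0,0],
    [0,0,0],
    [0,0,0],
    [0,0,0]
  ],
  "fingers": -1
}}

```text
time: 15.45
eef_pos: [0.5128, 0.3025, 0.0154]
tool_rot: [3.142, 0.0, 1.608]
ft_force: [-0.1, -0.6, 0.6]
gripper_width: 0.0853
```

{"method": "move_arm", "body": {
  "translation": [
    [0,0,0.4],
    [0,0,0.6],
    [0,0,0.8],
    [0,0,0.8],
    [0,0,0.8],
    [0,0,0.4],
    [0,0,0],
    [0,0,0]
  ],
  "turn": [
    [0,0,0],
    [0,0,0],
    [0,0,0],
    [0,0,0],
    [0,0,0],
    [0,0,0],
    [0,0,0],
    [0,0,0]
  ]
}}

```text
time: 16.25
eef_pos: [0.5123, 0.3023, 0.1668]
tool_rot: [-3.141, 0.0, 1.608]
ft_force: [0.0, 0.3, -0.6]
gripper_width: 0.0852
```

```bash
python3 look.py A
python3 - <<'E'
import cv2,pickle
from h import *
t,c=pickle.load(open("vA.pkl","rb"))
cv2.imwrite("pics/SAf.png",c["color"]);cv2.imwrite("pics/TAf.png",t["color"])
for nm,q in(("t",t),("s",c)):
  for k in blobs(q,(3,140,60),(18,255,255),150):
    r=cv2.minAreaRect(k);p=ray(q,r[0],.018 if nm=="t" else .012)
    ps=.041;v=p[:2]-[.576,-.161];print(nm,np.round(r[0],1),p.round(4),"cage",(v@[np.cos(ps),np.sin(ps)]).round(4),(v@[-np.sin(ps),np.cos(ps)]).round(4))
c0=pickle.load(open("c0.pkl","rb"))
for q in(c0["top"],t):
  for k in blobs(q,(0,0,0),(180,255,32),60):
    r=cv2.minAreaRect(k)
    if abs(r[0][0]-405)<15 and abs(r[0][1]-159)<15:print("black",r)
E
```

```text
16.35 [0.51146747 0.30189547 0.16494048] [-3.13791736e+00  1.55939829e-03  1.60804526e+00] 0.08542742135372351 [-0.22080499 -0.79030092 -0.33070882]
t [141.5 190.9] [0.52   0.3229 0.018 ] cage -0.0361 0.4858
t [343.5 141.5] [ 0.6076 -0.0388  0.018 ] cage 0.0365 0.1208
s [ 70.6 404.4] [ 0.8389 -0.0446  0.012 ] cage 0.2674 0.1056
s [ 52.  401.7] [ 0.8439 -0.0651  0.012 ] cage 0.2716 0.0848
s [ 33.4 398.8] [ 0.8488 -0.086   0.012 ] cage 0.2756 0.0637
s [ 17.2 393.8] [ 0.8509 -0.1067  0.012 ] cage 0.2769 0.043
s [184.1 264.7] [ 0.6136 -0.0404  0.012 ] cage 0.0425 0.1189
s [447.3 258.3] [0.4549 0.3122 0.012 ] cage -0.1016 0.4778
black ((405.0, 159.0), (14.0, 18.0), 90.0)
black ((405.14971923828125, 159.09645080566406), (13.03821086883545, 18.66672706604004), 85.91438293457031)
```

View pics/SAf.png

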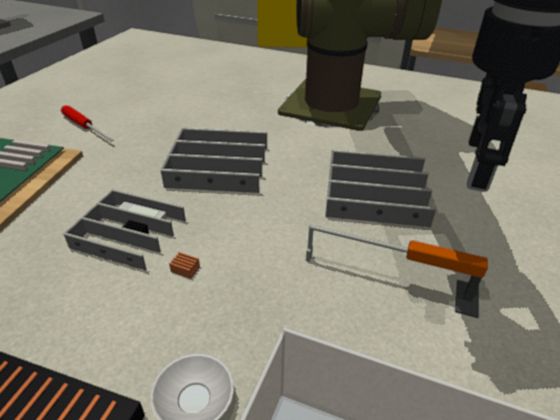

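View pics/TAf.png

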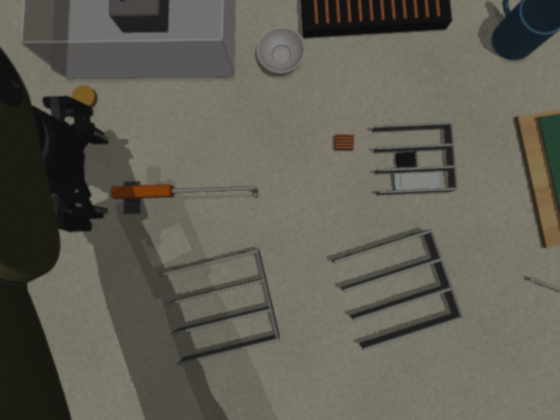

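The sink is clear of the cage at top pixel (343,142). The pick stands at (141,191), the black sink is unmoved at (405,159) and the gripper is free. I hand in.

```bash
python3 -c "
from bench import bot
print(bot.sign_off())"
```

```text
the job is handed in; nothing more can be done
None
```

I pulled the copper heatsink out of its bay with the hooked pick, stood the pick back on the table near where it began, and handed the job in at about 16.4 s.

**Last checks, from two cameras:**
- **Copper heatsink:** it looks flat on the table. Its centre is about 52 mm outside the line of the mouths (cage y about 0.12 m) and about 40 mm sideways of the cage's middle. I saw no gripper contact with it.
- **Black heatsink:** it is at the same pixel as at the start, (405,159).
- **Pick:** it is standing on its heel plate and hook.
- **Gripper:** it is open and well above everything.

**What failed or disagreed:**
- **First grasp missed:** the gripper shut to 0 mm just above the handle. The camera images showed the fingertips about 30 mm short of the reported TCP. I went 30 mm lower and the second grasp held, with 19 mm between the fingers; nothing had moved in the meantime.
- **Camera mismatch:** the two cameras disagreed by 2–6 mm in x, small enough not to matter here.
- **Top view blocked:** the arm hid the top camera's view while I lowered the hook, so I checked that step in the scene camera only.

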